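Hang the lift-off door on the control enclosure

TASK

Take the enclosure's door, which is leaning against the closed grey terminal box, and hang it on the open enclosure: lower it gently onto its hinge, not letting it drop, until both knuckles are fully home on their two pins. Let go of it and leave it hanging wide open, standing well out from the enclosure, with the loose things lying around left where they are.

Things in the scene. Friction and masses are not known exactly. Their poses are not given: they have to be found in the camera images.
- door: White steel pan door, 190 wide, 190 high, 15 thick, 0.44 to 0.72 kg. Origin: centre of its underside, mid-thickness; z up the door, x from front (flat, round lock near -y) to back, y to the hinge edge, where two zinc knuckles stick out to y 118. It starts leaning back 30 degrees from upright on the terminal box, hinge edge to the enclosure's side.
- door_top (a point): Middle of the door's top edge, (0, 0, 190) mm in the door's frame. Grip the door here: the rim is the full 15 thick and 30 deep all round the door (inside it is an open pan). The upper 70 mm of the door stands free on both faces as it leans.
- knuckle_lower (a point): Mouth centre of the lower knuckle's bore, in its underside: (-2, 109, 33) mm in the door's frame. The knuckle is 18 across and 28 long, bore 11 across and 22 deep, closed on top.
- knuckle_upper (a point): The same for the upper knuckle, on the same axis and of the same size: (-2, 109, 133) mm in the door's frame.
- enclosure: White steel enclosure, 200 wide, 200 high, 120 deep, upright on 12 mm feet, fixed to the bench. Origin: centre of its underside, on the bench; -x is the open front (rim 60 mm ahead of the origin, breakers inside), y its left side seen from the front, with the hinge strip, z up. With the door open at a right angle, the door's y axis points along the enclosure's x axis.
- seat_lower (a point): Shoulder centre at the foot of the lower pin with the zinc hinge strip in mid-slot: (-76.5, 109, 50) mm in the enclosure's frame, same axes. Home = knuckle mouth down on it. The strip is screwed on through slots along the enclosure's x: both pins really stand up to 6 mm before or behind this point. That offset is not measured: feel or look for it. In y and z they are true. The strip is rigid.
- seat_upper (a point): The same for the upper pin, 100 mm higher: (-76.5, 109, 150) mm in the enclosure's frame, with the same offset along x. Each pin stands straight up, 8.5 across and 16 tall, the top 3 mm tapering to 6.8 across; each stands on a barrel 18 across, 22 long, whose top is the shoulder.
- terminal_box: Closed grey plastic terminal box, 200 long (y), 120 deep (x), 100 high, on a 4 mm black rubber mat, fixed. Origin: centre of its underside; -x faces the door, which leans on its upper edge.
- lamp: LED work light, fixed: a post 25 across on a round foot 110 across (origin: centre of the foot, on the bench) carries a level bar along its y from -25 to 320 mm, 45 wide (x), its underside 298 and top 330 mm above the bench. The bar hangs over the leaning door, along it, above its front face: a tool coming straight down on the door's top edge meets it.
- contactor: Loose black and grey contactor, 45 x 86 x 80 high. Origin: centre of its underside.
- rail_offcut: Loose piece of slotted aluminium rail, 180 long (y), 32 wide, 8.5 high. Origin: centre of its underside.
- screwdriver: Loose orange screwdriver, 200 long along its x. Origin: under its middle, on the bench.
- tape_measure: Loose blue tape measure, 82 x 35 x 62 high. Origin: centre of its underside.

How it is judged:
By the outcome, as a careful person would: the job done as asked, in the order asked, and still so for the second after the job is handed in, with the robot touching nothing.
It also fails if it takes over 48 s, if anything falls off the work surface, if the arm or the gripper's body presses on something with over 40 N, if the wrist force passes 120 N, or if a joint passes its speed limit or range.

ROBOT

A 6-joint arm with a two-finger parallel gripper is mounted at the origin on the work surface. World frame = base frame: x ahead of the robot, y to its left, z up, the work surface at z = 0. Lengths are in m, angles in rad, forces in N, time in s.
With the tool pointing down it reaches from about 0.35 to 0.85 m from the base axis. Payload 8.1 kg.
Tool frame: the origin (TCP) lies at the very end of the fingers, on their centre line; the grasp point (between the pads) lies 19 mm behind it (r.pinch_z is the distance from the TCP to the grasp point, in m); z points along the fingers, y is the line along which they close (so a half turn about z gives the same grasp; the last joint's range is limited). The gripper opens to 93 mm and grips with 3 to 60 N. Pads are 15 mm wide; open, the fingers measure 128 mm over their backs; the gripper's body (75 mm by 188 mm) begins 65 mm behind the grasp point.
Start: joints at [1.251, 0.13, 1.488, -0, 1.523, -0.085], TCP at [0.14, 0.584, 0.219] pointing down, gripper open.
Joint ranges: [-2.96, 2.96], [-0.89, 2.26], [0.02, 2.5], [-1.34, 4.48], [0, 2.73], [-2.66, 2.66]. Speed limits (rad/s): [2.39, 2.39, 2.79, 3.14, 3.14, 3.14].

INTERFACE

Orientations are given as a rotation vector (axis times angle).
In Python, from station import r, vision, observe gives the robot as it stands (r), with the cameras (vision) and the readings as plain functions.
- The arm moves only by the shell command python3 drive.py 'ROWS'. ROWS is rows parted by semicolons, their numbers by spaces, 1 to 10 of them, each of 7 numbers: dx, dy, dz in m, then a rotation vector rx, ry, rz in rad, then the opening from 0.0 (shut) to 1.0 (fully open); each row shifts and turns the commanded pose from where the row before left it, along the tool's axes as they then stand; what a row does not reach is not made up. A row lasts 1/12 s, in which the tool goes at most 0.0417 m and 0.125 rad, less where a joint would pass 70% of its speed; a pose out of reach is approached as far as the arm can. The fingers move at their own pace and stop on an object; the grip force is fixed at half the most. Time passes only in rows, so rows that do not move let the fingers close. It prints the time, the measured TCP pose, the force, the opening and the grip force at its end.
- observe(): the state, without advancing time (a new reading comes with each control period).
- vision.read_camera(name): name is "scene" or "top"; returns a dict with "color" (400x640x3 uint8, red, green, blue), "mtx" (3x3 intrinsics, pixels), "rvec" (rotation vector, rad) and "tvec" (3), from world to camera coordinates, as OpenCV has them. Camera axes: x right, y down, z forward; pixel columns grow to the right and rows downward; lengths in m; the calibration is good to about 2 mm. A picture is of the moment at which its call begins. There is no depth.
- r.sign_off(): hands the job in; it is judged then, once.
The state is a dict: "time": time; "qpos": joint angles; "joint_velocities": joint speeds; "effort": joint torques, N m; "eef_pos": TCP position; "ee_rot": TCP orientation; "wrist_force": force on the tool from outside, world axes, zero at the start; "ft_torque": the same for the moment, N m; "grip_width": opening from 0.0 (shut) to 1.0 (fully open); "grip_force": force on a finger pad.
Only numpy, scipy, OpenCV 4.12 (cv2) and the standard library are available. Lean on these libraries where they do the work, as an engineer would, in place of code of your own. Each camera call takes 0.05 s, during which the arm holds its last target. There are 200 camera calls.

## Working session

There is one attempt and no reset: what is moved stays moved. The work goes in short steps, Python scripts to look and compute and a shell command to move; the robot and the scene stay as the last step left them, time stands still between calls to the robot, and variables do not carry over. Pictures are saved under pics/ and viewed, at most 10 in all, crops included, and the job is handed in when it is done.

```bash
ls; mkdir -p pics
python3 - <<'E'
from station import r, vision, observe
import cv2
for n in("scene","top"):
    d=vision.read_camera(n); cv2.imwrite(f"pics/{n}0.png",d["color"][...,::-1]); print(n,d["mtx"].tolist(),d["rvec"],d["tvec"])
print(observe())
E
```

```text
drive.py
pics
station.py
scene [[427.54009403434634, 0.0, 323.0428426803697], [0.0, 427.54009403434634, 201.00903263751206], [0.0, 0.0, 1.0]] [ 1.08041186  2.58439462 -0.82120463] [ 0.41109645 -0.281674    1.65257424]
top [[363.9967425229637, 0.0, 325.1769887506613], [0.0, 363.9967425229637, 201.12423477534395], [0.0, 0.0, 1.0]] [ 2.14233949 -2.15737392  0.15717625] [0.02752173 0.64253352 1.04561804]
{'time': 0.1, 'qpos': array([ 1.25060639e+00,  1.31078126e-01,  1.48918808e+00,  1.47511187e-05,
        1.52302848e+00, -8.54015462e-02]), 'joint_velocities': array([ 0.00023749, -0.00130997, -0.00140016,  0.0008992 , -0.00135159,
       -0.00016034]), 'effort': array([ 1.01087706e-03, -5.61348581e+01, -4.93085897e+01,  7.69820320e-02,
        2.91319925e-02, -6.62297907e-05]), 'eef_pos': array([0.13938796, 0.58303752, 0.21768714]), 'ee_rot': array([-3.67917360e-01, -3.11961375e+00,  2.61380269e-03]), 'wrist_force': array([ 0.2598397 ,  0.62016607, -0.44174591]), 'ft_torque': array([-0.00411646,  0.00937993,  0.02367611]), 'grip_force': 0.0, 'grip_width': 0.9991737455855084}
```

View pics/scene0.png

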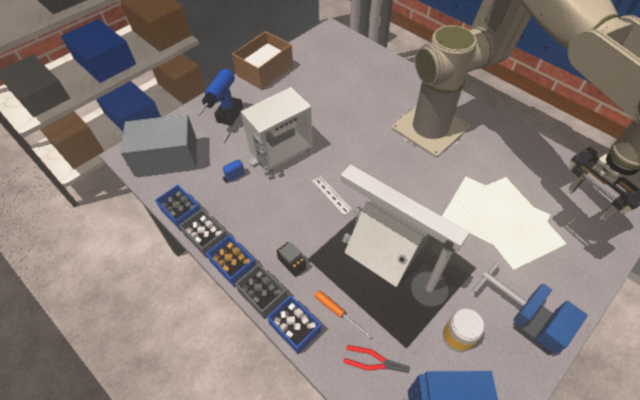

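View pics/top0.png

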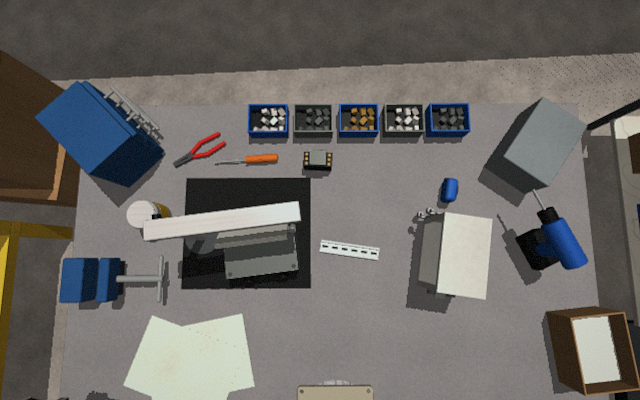

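The top picture shows the door under the lamp bar at about (255,230), its hinge edge to the right. The enclosure is at (450,255) with its open front to the left and its hinge at (420,215). I'll enlarge both regions.

Run:
```python
import cv2
t=cv2.imread("pics/top0.png");s=cv2.imread("pics/scene0.png")
def z(i,x,y,w,h,k,n): cv2.imwrite("pics/"+n,cv2.resize(i[y:y+h,x:x+w],None,fx=k,fy=k,interpolation=cv2.INTER_CUBIC))
import numpy as np
a=cv2.resize(t[175:305,175:315],None,fx=4,fy=4,interpolation=2)
z(t,140,180,180,120,4.4,"t1.png")
b=cv2.resize(t[195:315,400:500],None,fx=4,fy=4,interpolation=2)
c=cv2.resize(s[85:185,235:325],None,fx=4.8,fy=4.8,interpolation=2)[:480,:400]
cv2.imwrite("pics/enc.png",np.hstack([b,c]))
z(s,300,155,180,150,4,"s1.png")
```

```text
(no output)
```

View pics/t1.png

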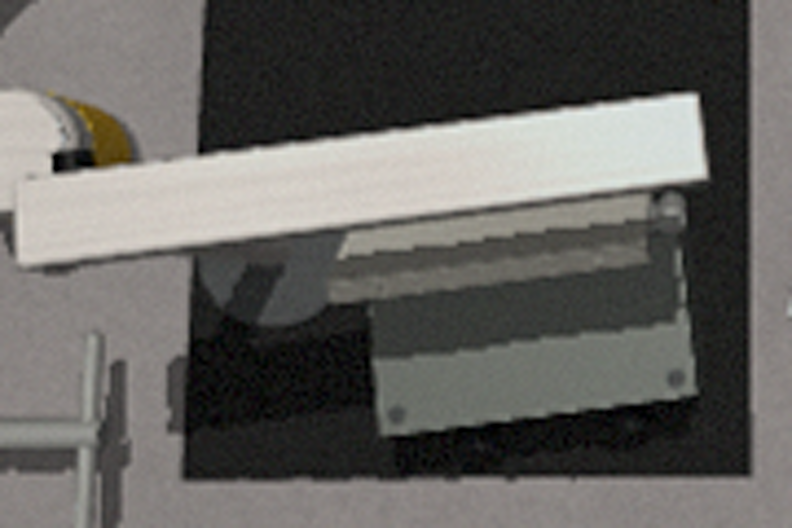

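View pics/enc.png

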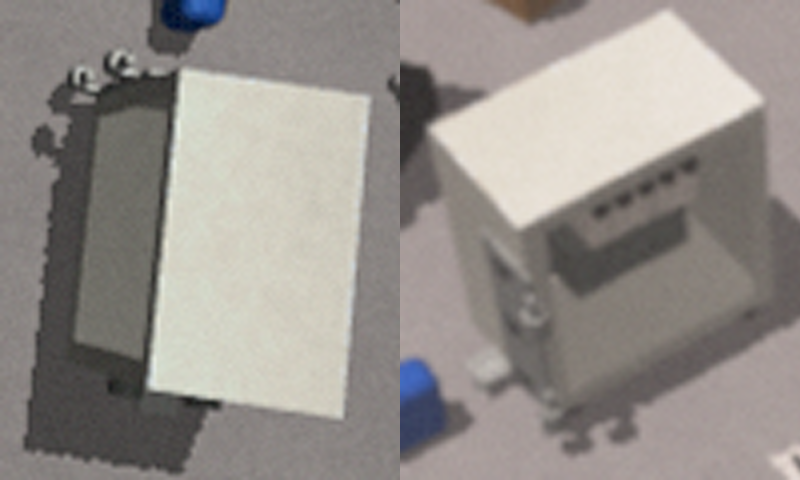

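View pics/s1.png

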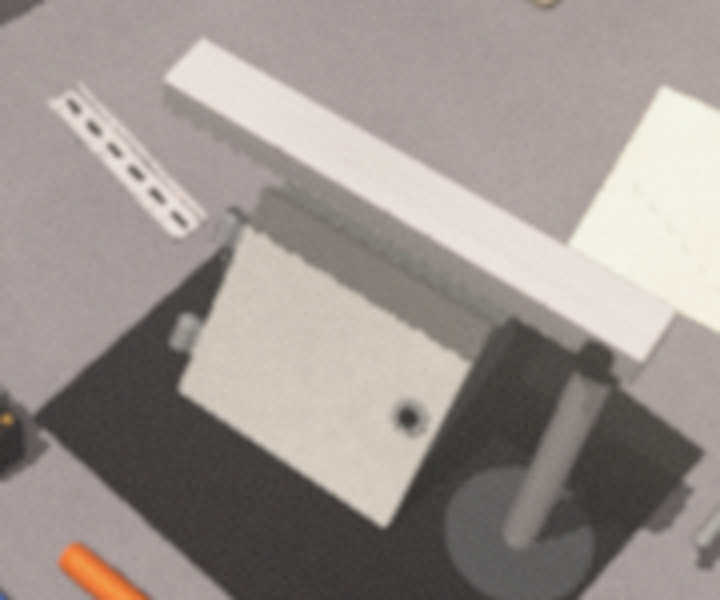

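The top crop gives the enclosure's roof corners at about (445,212), (492,219), (486,299) and (437,292), and the two pin tops at about (421,214) and (430,211). The door's top rim runs from (215,248) to (287,239). In the scene crop, the door's lower front corners are at about (345,252) and (397,287). Next I'll fit the edges to subpixel accuracy.

```bash
cat > h.py <<'E'
import numpy as np, cv2
from scipy.ndimage import map_coordinates, gaussian_filter
from scipy.spatial.transform import Rotation as R
def edge(img,p,q,half=4,trim=.12):
    "line through strongest gradient near segment p-q; returns (point,dir,rms)"
    g=gaussian_filter(img.astype(float).mean(2),.7); p,q=np.array(p,float),np.array(q,float)
    d=(q-p)/np.linalg.norm(q-p); n=np.array([-d[1],d[0]]); o=np.arange(-half,half+.01,.25); P=[]
    for s in np.linspace(trim,1-trim,40):
        c=p+s*(q-p); X=c+o[:,None]*n
        gr=np.abs(np.gradient(map_coordinates(g,[X[:,1],X[:,0]],order=1)))
        w=gr*(gr>.6*gr.max()); P.append(c+n*(w@o)/w.sum())
    P=np.array(P,np.float32); l=cv2.fitLine(P,cv2.DIST_HUBER,0,.01,.01).ravel()
    n=np.array([-l[1],l[0]]); return l[2:],l[:2],np.median(abs((P-l[2:])@n))
def cross(a,b):
    t=np.linalg.solve(np.c_[a[1],-b[1]],b[0]-a[0]); return a[0]+t[0]*a[1]
def ray(cam,px):
    Rm=cv2.Rodrigues(cam["rvec"])[0]; u=cv2.undistortPoints(np.array([[px]],float),cam["mtx"],None).ravel()
    return -Rm.T@cam["tvec"].ravel(), Rm.T@np.array([*u,1.])
def onz(cam,px,z):
    c,d=ray(cam,px); return c+d*(z-c[2])/d[2]
def proj(cam,X):
    return cv2.projectPoints(np.array(X,float).reshape(-1,3),cam["rvec"],cam["tvec"],cam["mtx"],None)[0].reshape(-1,2)
def tri(ca,pa,cb,pb):
    a,u=ray(ca,pa);b,v=ray(cb,pb); t=np.linalg.lstsq(np.c_[u,-v],b-a,rcond=None)[0]
    return (a+u*t[0]+b+v*t[1])/2, np.linalg.norm(a+u*t[0]-b-v*t[1])
E
python3 - <<'E'
from h import *; from station import r, vision, observe
T=vision.read_camera("top");S=vision.read_camera("scene");np.set_printoptions(precision=4,suppress=True)
def quad(cam,c,z,nm):
    E=[edge(cam["color"],c[i],c[(i+1)%len(c)]) for i in range(len(c))]
    K=[cross(E[i-1],E[i]) for i in range(len(c))]; W=np.array([onz(cam,k,z) for k in K])
    print(nm,"rms",[round(float(e[2]),2) for e in E]);print(W[:,:2],"\n len",np.linalg.norm(W-np.roll(W,-1,0),axis=1)); return W
k=4.4;f=lambda x,y:(x/4.4+140,y/4.4+180)
quad(T,[(445,212.5),(492.5,219.2),(485.8,299.5),(437,292.5)],.212,"enc top")
g=lambda x,y:(x/4.8+235,y/4.8+85)
quad(S,[g(30,128),g(270,10),g(362,100),g(118,228)],.212,"enc scene")
quad(T,[f(17,185),f(698,95),f(708,178),f(22,267)],.330,"lamp")
h=lambda x,y:(x/4+300,y/4+155)
quad(S,[h(205,40),h(672,315),h(640,360),h(165,80)],.330,"lamp scene")
e1=edge(T["color"],f(380,436),f(695,395));e2=edge(T["color"],f(695,395),f(684,330));e3=edge(T["color"],f(374,360),f(380,436))
W=np.array([onz(T,cross(e1,e2),.104),onz(T,cross(e1,e3),.104)]);print("box back",W,np.linalg.norm(W[0]-W[1]))
e1=edge(S["color"],h(180,390),h(388,527));e2=edge(S["color"],h(180,390),h(240,245),3,.3);e3=edge(S["color"],h(388,527),h(470,365),3)
W=np.array([onz(S,cross(e1,e2),.0115),onz(S,cross(e1,e3),.0115)]);print("door bottom front",W,np.linalg.norm(W[0]-W[1]),e1[2],e2[2],e3[2])
e=edge(T["color"],f(330,302),f(648,263),3);print("rim back rms",e[2]);print(onz(T,f(330,302),.1685),onz(T,f(648,262),.1685), onz(T,f(336,278),.176),onz(T,f(644,245),.176))
E
```

```text
enc top rms [0.1, 0.04, 0.06, 0.09]
[[ 0.5906 -0.2777]
 [ 0.5718 -0.3971]
 [ 0.3742 -0.366 ]
 [ 0.3923 -0.2473]] 
 len [0.1209 0.2001 0.1201 0.2006]
enc scene rms [0.09, 0.06, 0.07, 0.09]
[[ 0.5698 -0.3972]
 [ 0.3709 -0.3679]
 [ 0.3889 -0.2463]
 [ 0.589  -0.278 ]] 
 len [0.2011 0.1229 0.2026 0.1208]
lamp rms [0.16, 0.04, 0.07, 0.14]
[[0.5622 0.4232]
 [0.6042 0.0843]
 [0.5613 0.0788]
 [0.5192 0.4203]] 
 len [0.3415 0.0433 0.3441 0.0431]
lamp scene rms [0.08, 0.03, 0.05, 0.02]
[[0.5588 0.0809]
 [0.517  0.4206]
 [0.5613 0.4259]
 [0.6027 0.0856]] 
 len [0.3423 0.0446 0.3428 0.0441]
box back [[0.4443 0.0994 0.104 ]
 [0.4199 0.2988 0.104 ]] 0.20094183880810307
door bottom front [[0.6301 0.1372 0.0115]
 [0.6061 0.3277 0.0115]] 0.1920607166339011 0.057152033 0.11651631 0.07007164
rim back rms 0.1321061
[0.5021 0.3115 0.1685] [0.5243 0.1235 0.1685] [0.516  0.3063 0.176 ] [0.534  0.1252 0.176 ]
```

Sizes agree with the given ones: enclosure roof 200x120, lamp bar 345 long, box 200, door 192. By my numbers, the gripper body (±94 along the closing line) may clip the bar's lower edge, which lies 85 mm in front of the door plane. I'll check which way the body extends and how long it is in a picture.

Run:
```python
from h import *; from station import r, vision, observe
S=vision.read_camera("scene");o=observe();M=R.from_rotvec(o["ee_rot"]).as_matrix();p=o["eef_pos"]
k=5;im=cv2.resize(S["color"][120:240,500:640,::-1],None,fx=k,fy=k,interpolation=2)
def P(x,y,s): return tuple(int(v) for v in (proj(S,p+M@np.array([x,y,-s]))[0]-[500,120])*k)
for s,c in((0,(0,0,255)),(.084,(0,255,0)),(.144,(255,255,0)),(.204,(255,0,255))):
    cv2.polylines(im,[np.array([P(x,y,s) for x,y in((-.0375,-.094),(.0375,-.094),(.0375,.094),(-.0375,.094))])],True,c,1)
cv2.imwrite("pics/grip.png",im)
```

```text
(no output)
```

View pics/grip.png

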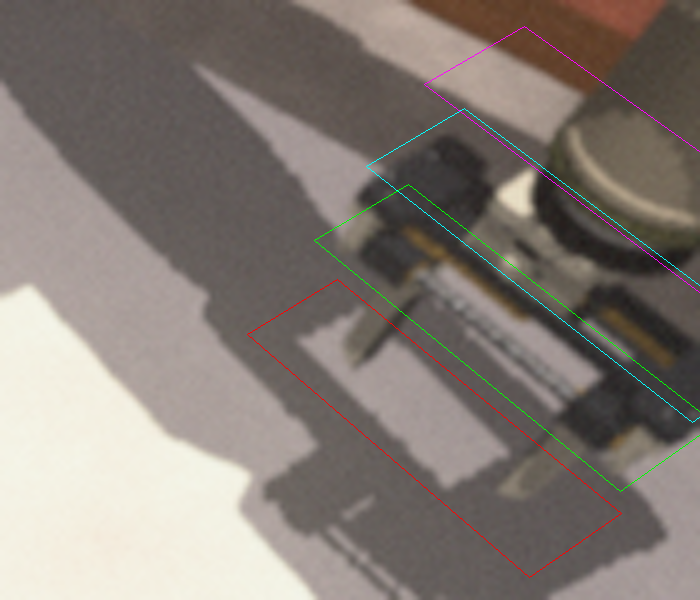

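The body is wide along the closing line and about 55 mm long, so it would just reach the bar's edge. The fix is to grip tilted about 6° further back than the door leans. The door nearly balances on the box edge, so it will swing onto the pads. Next I'll compute the poses.

```bash
cat >> h.py <<'E'
A=lambda *v:np.array(v,float)
yd=A(.1215,-.9926,0);yd/=np.linalg.norm(yd);xh=A(yd[1],-yd[0],0)
def door0(lean=np.radians(30)):
    z=xh*np.sin(lean)+A(0,0,np.cos(lean)); return np.c_[np.cross(yd,z),yd,z]
def tool(D): return np.c_[-D[:,1],-D[:,0],-D[:,2]]   # tool axes for a door frame D
top0=A(.518,.2187,.1723)
ey=A(.9883,-.1525,0);ey/=np.linalg.norm(ey);ex=A(ey[1],-ey[0],0);encc=A(.4810,-.3222,0)
seat=encc-.0765*ex+.109*ey+A(0,0,.05)
def graspTCP(delta,depth,back=0):
    D=door0();piv=top0+D[:,0]*.0075; piv=piv-D[:,2]*(piv[2]-.104)/D[2,2]
    Q=R.from_rotvec(-delta*yd).as_matrix(); 
    D2=Q@D
    if D2[2,2]>D[2,2]: Q=Q.T;D2=Q@D
    t=piv+Q@(top0-piv); return t-D2[:,2]*(depth+.019-back),tool(D2)
def rows(p,M,n,q,N):
    "per-row shift and rotvec (n equal rows) from pose p,M to q,N"
    w=R.from_matrix(M.T@N).as_rotvec()/n; Rw=R.from_rotvec(w).as_matrix(); S=np.eye(3)*0;K=np.eye(3)
    for i in range(n): S+=K;K=K@Rw
    d=np.linalg.solve(S,M.T@(q-p)); path=[];x,X=p.copy(),M.copy()
    for i in range(n): x=x+X@d;X=X@Rw;path.append(x)
    return d,w,np.array(path)
def now():
    from station import r, vision, observe
    o=observe(); return o["eef_pos"],R.from_rotvec(o["ee_rot"]).as_matrix(),o
E
python3 - <<'E'
from h import *
np.set_printoptions(precision=4,suppress=True)
p,M,o=now(); q,N=graspTCP(np.radians(6),.016,.16); g,_=graspTCP(np.radians(6),.016)
print("pre",q,"grasp",g,"z",N[:,2],"seat",seat)
d,w,path=rows(p,M,18,q,N); print(d,w);print(path[::3])
e=A(.5428,.22,.298); print("bar in tool y rel grasp", N.T@(e-g))
E
```

```text
pre [0.4382 0.2089 0.2698] grasp [0.5315 0.2204 0.1404] z [ 0.5834  0.0714 -0.809 ] seat [ 0.6004 -0.2632  0.05  ]
[-0.0284 -0.0022 -0.0017] [-0.0305 -0.0211  0.0651]
[[0.1666 0.5746 0.2199]
 [0.2435 0.5378 0.2279]
 [0.3109 0.4863 0.2386]
 [0.366  0.4218 0.2501]
 [0.4066 0.3472 0.2604]
 [0.4311 0.2655 0.2676]]
bar in tool y rel grasp [-0.0017  0.1017 -0.1209]
```

```bash
W="-.0284 -.0022 -.0017 -.0305 -.0211 .0651 1"; python3 drive.py "-.0284 -.0022 -.0017 -.0305 -.0211 .0651 1;-.0284 -.0022 -.0017 -.0305 -.0211 .0651 1;-.0284 -.0022 -.0017 -.0305 -.0211 .0651 1;-.0284 -.0022 -.0017 -.0305 -.0211 .0651 1;-.0284 -.0022 -.0017 -.0305 -.0211 .0651 1;-.0284 -.0022 -.0017 -.0305 -.0211 .0651 1;-.0284 -.0022 -.0017 -.0305 -.0211 .0651 1;-.0284 -.0022 -.0017 -.0305 -.0211 .0651 1;-.0284 -.0022 -.0017 -.0305 -.0211 .0651 1"
python3 drive.py "-.0284 -.0022 -.0017 -.0305 -.0211 .0651 1;-.0284 -.0022 -.0017 -.0305 -.0211 .0651 1;-.0284 -.0022 -.0017 -.0305 -.0211 .0651 1;-.0284 -.0022 -.0017 -.0305 -.0211 .0651 1;-.0284 -.0022 -.0017 -.0305 -.0211 .0651 1;-.0284 -.0022 -.0017 -.0305 -.0211 .0651 1;-.0284 -.0022 -.0017 -.0305 -.0211 .0651 1;-.0284 -.0022 -.0017 -.0305 -.0211 .0651 1;-.0284 -.0022 -.0017 -.0305 -.0211 .0651 1;0 0 0 0 0 0 1"
python3 - <<'E'
from h import *
np.set_printoptions(precision=4,suppress=True)
p,M,o=now(); q,N=graspTCP(np.radians(6),.016,.16); g,_=graspTCP(np.radians(6),.016)
print(o["qpos"],"left to pre",M.T@(q-p),"to grasp",M.T@(g-p),R.from_matrix(M.T@N).as_rotvec())
E
```

```text
time: 1.0
eef_pos: [0.3499, 0.4436, 0.2464]
ee_rot: [1.169, 2.655, 0.363]
wrist_force: [0.6, -0.2, 0.6]
grip_width: 1.003
grip_force: 0.0
time: 1.83
eef_pos: [0.4375, 0.2058, 0.2687]
ee_rot: [1.762, 1.979, 0.646]
wrist_force: [-0.1, 0.6, 0.8]
grip_width: 1.0
grip_force: 0.0
[ 0.5096 -0.8611  2.2942 -0.2518  1.1276  0.4341] left to pre [ 0.0031  0.0015 -0.0003] to grasp [0.0034 0.0012 0.1597] [ 0.0021  0.0024 -0.0054]
```

```bash
python3 drive.py "0.0008 0.0003 0.03 0 0 -.001 1;0.0008 0.0003 0.03 0 0 -.002 1;0.0008 0.0003 0.03 0 0 -.002 1;0.001 0.0003 0.025 0 0 0 1;0 0 0.02 0 0 0 1;0 0 0.015 0 0 0 1;0 0 0 0 0 0 1"
python3 - <<'E'
from h import *
from station import r, vision, observe
np.set_printoptions(precision=4,suppress=True)
p,M,o=now();g,N=graspTCP(np.radians(6),.016)
print(o["qpos"],"left",M.T@(g-p),R.from_matrix(M.T@N).as_rotvec(),o["wrist_force"])
a=vision.read_camera("top")["color"][180:300,140:320];b=vision.read_camera("scene")["color"][150:270,300:450]
cv2.imwrite("pics/pre.png",np.hstack([cv2.resize(x,(400,400 if 0 else int(400*x.shape[0]/x.shape[1])),interpolation=2)[:266] for x in(a,b)])[...,::-1])
E
```

```text
time: 2.42
eef_pos: [0.5247, 0.2229, 0.1443]
ee_rot: [1.754, 1.993, 0.638]
wrist_force: [-0.6, -0.1, -0.5]
grip_width: 1.0
grip_force: 0.0
[ 0.4287 -0.4473  2.2746 -0.2671  0.732   0.4471] left [-0.0033  0.0029  0.0069] [-0.0056  0.0002  0.0057] [-0.5943 -0.1498 -0.4799]
```

View pics/pre.png

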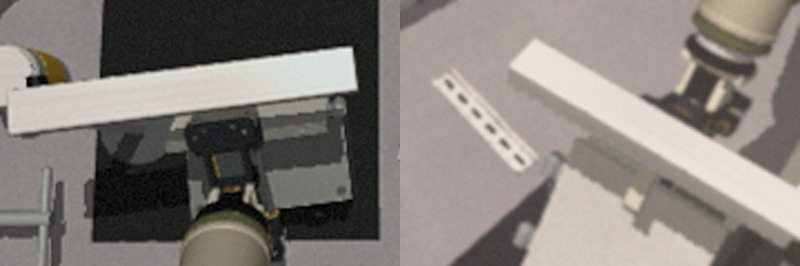

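The front finger stands in front of the door's face, the back one is behind it, and the body clears the bar. I'll go 7 mm deeper and close.

```bash
python3 drive.py "-.002 .002 .006 0 0 0 1;0 0 0 0 0 0 0.4;0 0 0 0 0 0 0;0 0 0 0 0 0 0;0 0 0 0 0 0 0;0 0 0 0 0 0 0"; python3 drive.py "0 0 0 0 0 0 0;0 0 0 0 0 0 0"
python3 - <<'E'
from h import *
np.set_printoptions(precision=4,suppress=True)
p,M,o=now();g,N=graspTCP(np.radians(6),.016)
print("left",M.T@(g-p),R.from_matrix(M.T@N).as_rotvec(),M.T@o["wrist_force"],o["grip_width"]*.093)
E
```

```text
time: 3.02
eef_pos: [0.5311, 0.2223, 0.1453]
ee_rot: [1.752, 1.99, 0.646]
wrist_force: [0.7, 0.2, 0.5]
grip_width: 0.691
grip_force: 0.0
time: 3.18
eef_pos: [0.531, 0.2222, 0.1449]
ee_rot: [1.752, 1.99, 0.645]
wrist_force: [-0.7, 0.4, -0.6]
grip_width: 0.546
grip_force: 0.0
left [-0.0019 -0.0025  0.0038] [ 0.0003 -0.0012  0.0047] [ 0.5326 -0.8725  0.0948] 0.0507385430400305
```

```bash
for i in 1 ; do python3 drive.py "0 -.0005 0 0 0 0 0;0 -.0005 0 0 0 0 0;0 -.0005 0 0 0 0 0;0 -.0005 0 0 0 0 0;0 0 0 0 0 0 0;0 0 0 0 0 0 0;0 0 0 0 0 0 0"; done;  python3 drive.py "0 0 0 0 0 0 0;0 0 0 0 0 0 0;0 0 0 0 0 0 0"
python3 - <<'E'
from h import *
np.set_printoptions(precision=4,suppress=True)
p,M,o=now();g,N=graspTCP(np.radians(6),.016)
print("left",M.T@(g-p),M.T@o["wrist_force"],o["grip_width"]*.093)
E
```

```text
time: 3.77
eef_pos: [0.5297, 0.222, 0.1439]
ee_rot: [1.752, 1.989, 0.646]
wrist_force: [3.9, 1.0, -1.8]
grip_width: 0.161
grip_force: 30.0
time: 4.02
eef_pos: [0.5296, 0.222, 0.1438]
ee_rot: [1.752, 1.99, 0.646]
wrist_force: [5.5, 1.0, -1.5]
grip_width: 0.162
grip_force: 30.0
left [-0.0019 -0.0007  0.0038] [0.3353 3.6757 4.4708] 0.01503403085954083
```

Gripped at 15.0 mm, so the pads lie flat on the door. Retracting along the door plane.

```bash
python3 drive.py "0 0 -.004 0 0 0 0;0 0 -.008 0 0 0 0;0 0 -.012 0 0 0 0;0 0 -.014 0 0 0 0;0 0 -.014 0 0 0 0;0 0 -.014 0 0 0 0;0 0 -.014 0 0 0 0;0 0 -.014 0 0 0 0;0 0 -.014 0 0 0 0;0 0 -.012 0 0 0 0"
python3 - <<'E'
from h import *
np.set_printoptions(precision=4,suppress=True)
p,M,o=now()
print(o["qpos"],M.T@o["wrist_force"],M.T@o["ft_torque"],o["grip_width"]*.093)
# target: upright, yaw kept, up 70 mm
V=tool(door0(0.)); q=p+A(-.01,-.02,.085); print(rows(p,M,8,q,V))
E
```

```text
time: 4.85
eef_pos: [0.4584, 0.2128, 0.2398]
ee_rot: [1.753, 1.991, 0.642]
wrist_force: [5.2, 0.8, -4.9]
grip_width: 0.16
grip_force: 30.0
[ 0.491  -0.772   2.2983 -0.248   1.0352  0.4272] [0.1336 1.3435 7.0317] [-0.0791 -0.0035  0.046 ] 0.014895419635886654
(array([-0.0023,  0.0022, -0.0107]), array([0.0783, 0.0001, 0.0006]), array([[0.4543, 0.2099, 0.2498],
       [0.4509, 0.2072, 0.2601],
       [0.4484, 0.2045, 0.2706],
       [0.4467, 0.202 , 0.2814],
       [0.4459, 0.1995, 0.2922],
       [0.4459, 0.1972, 0.3031],
       [0.4467, 0.1949, 0.314 ],
       [0.4484, 0.1928, 0.3248]]))
```

```bash
python3 drive.py "-.0023 .0022 -.0107 .0783 0 .0006 0;-.0023 .0022 -.0107 .0783 0 .0006 0;-.0023 .0022 -.0107 .0783 0 .0006 0;-.0023 .0022 -.0107 .0783 0 .0006 0;-.0023 .0022 -.0107 .0783 0 .0006 0;-.0023 .0022 -.0107 .0783 0 .0006 0;-.0023 .0022 -.0107 .0783 0 .0006 0;-.0023 .0022 -.0107 .0783 0 .0006 0;0 0 0 0 0 0 0"
python3 - <<'E'
from h import *
np.set_printoptions(precision=4,suppress=True)
p,M,o=now()
print(p,o["qpos"],o["wrist_force"],M.T@o["ft_torque"],M)
D=np.c_[-ey,ex,A(0,0,1)];N=tool(D)
home=seat+ D@A(.002,-.109,-.033+.190-.016-.019); print("TCP home nominal",home)
q=A(.46,-.04,.30);d,w,pa=rows(p,M,8,q,N);print(d,w,pa[3])
q2=home+A(0,0,.07);print(q2-q,rows(q,N,8,q2,N)[0])
E
```

```text
time: 5.6
eef_pos: [0.4496, 0.1928, 0.3241]
ee_rot: [-2.081, -2.349, 0.009]
wrist_force: [0.6, -0.3, -7.0]
grip_width: 0.16
grip_force: 30.0
[0.4496 0.1928 0.3241] [ 0.3004 -0.1835  1.6066 -0.0002  1.7252  0.1798] [ 0.5805 -0.2588 -7.007 ] [ 0.0125 -0.0037 -0.0035] [[-0.1203  0.9927 -0.0063]
 [ 0.9927  0.1203 -0.0022]
 [-0.0014 -0.0065 -1.    ]]
TCP home nominal [ 0.615  -0.1552  0.172 ]
[-0.0292  0.0013  0.003 ] [-0.0008  0.0003  0.0342] [0.4628 0.0768 0.3121]
[ 0.155  -0.1152 -0.058 ] [-0.0113  0.0213  0.0072]
```

```bash
python3 drive.py "-.0292 .0013 .003 -.0008 .0003 .0342 0;-.0292 .0013 .003 -.0008 .0003 .0342 0;-.0292 .0013 .003 -.0008 .0003 .0342 0;-.0292 .0013 .003 -.0008 .0003 .0342 0;-.0292 .0013 .003 -.0008 .0003 .0342 0;-.0292 .0013 .003 -.0008 .0003 .0342 0;-.0292 .0013 .003 -.0008 .0003 .0342 0;-.0292 .0013 .003 -.0008 .0003 .0342 0;0 0 0 0 0 0 0"
python3 - <<'E'
from h import *
np.set_printoptions(precision=4,suppress=True)
p,M,o=now()
D=np.c_[-ey,ex,A(0,0,1)];N=tool(D)
home=seat+ D@A(.002,-.109,-.033+.190-.016-.019)
q=home+A(0,0,.03)-.04*ex;d,w,pa=rows(p,M,8,q,N);print(p,q,d,w,o["wrist_force"])
E
```

```text
time: 6.35
eef_pos: [0.458, -0.0435, 0.299]
ee_rot: [2.386, 2.036, 0.007]
wrist_force: [-0.3, -2.4, -6.4]
grip_width: 0.161
grip_force: 30.0
[ 0.458  -0.0435  0.299 ] [ 0.6211 -0.1157  0.202 ] [-0.0057  0.0215  0.0122] [ 0.0008 -0.     -0.0006] [-0.275  -2.3939 -6.3706]
```

Now to the staging point 30 mm above home and 40 mm out, then a look.

```bash
python3 drive.py "-.0057 .0215 .0122 .0008 0 -.0006 0;-.0057 .0215 .0122 .0008 0 -.0006 0;-.0057 .0215 .0122 .0008 0 -.0006 0;-.0057 .0215 .0122 .0008 0 -.0006 0;-.0057 .0215 .0122 .0008 0 -.0006 0;-.0057 .0215 .0122 .0008 0 -.0006 0;-.0057 .0215 .0122 .0008 0 -.0006 0;-.0057 .0215 .0122 .0008 0 -.0006 0;0 0 0 0 0 0 0;0 0 0 0 0 0 0"
python3 - <<'E'
from h import *
from station import r, vision, observe
np.set_printoptions(precision=4,suppress=True)
p,M,o=now();print(p,M,o["wrist_force"],o["ft_torque"])
T=vision.read_camera("top");S=vision.read_camera("scene");print("seat px top",proj(T,[seat+A(0,0,.016),seat+A(0,0,.116)]),"scene",proj(S,[seat+A(0,0,.016),seat+A(0,0,.116)]))
a=cv2.resize(T["color"][185:265,370:450],None,fx=5,fy=5,interpolation=2);b=cv2.resize(S["color"][115:215,230:330],None,fx=4,fy=4,interpolation=2)
cv2.imwrite("pics/st.png",np.hstack([a,b])[...,::-1]);cv2.imwrite("pics/T1.png",T["color"][...,::-1]);cv2.imwrite("pics/S1.png",S["color"][...,::-1])
E
```

```text
time: 7.18
eef_pos: [0.6221, -0.1092, 0.2008]
ee_rot: [-2.374, -2.049, -0.001]
wrist_force: [-1.3, 0.0, -6.6]
grip_width: 0.158
grip_force: 30.0
[ 0.6221 -0.1092  0.2008] [[ 0.1463  0.9892 -0.003 ]
 [ 0.9892 -0.1463  0.0042]
 [ 0.0037 -0.0036 -1.    ]] [-1.3377  0.0145 -6.5781] [-0.1854  0.1627 -0.0324]
seat px top [[423.0168 213.7888]
 [433.1709 209.7695]] scene [[264.8725 166.2912]
 [261.1126 146.5112]]
```

View pics/st.png

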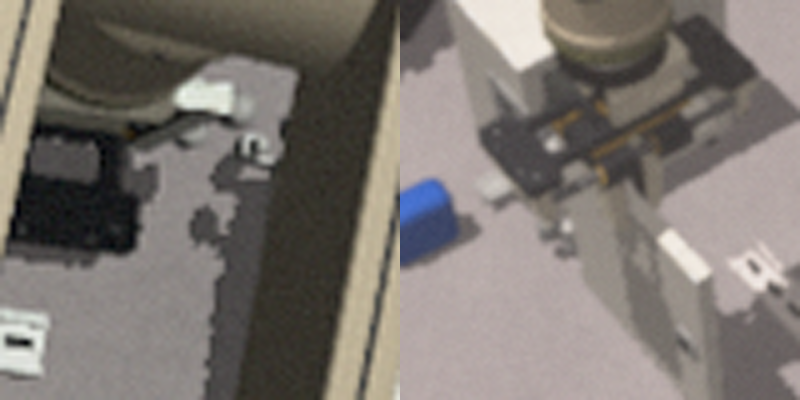

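The arm hides the pins now: top view pin at (421,214), knuckle hidden at (410,204). The first top picture shows both pins free, so I'll measure their offset there.

Run:
```python
from h import *; from station import r, vision, observe
T=vision.read_camera("top");g=cv2.imread("pics/top0.png").astype(int).mean(2).astype(int)
print("cols 414..437");
for y in range(203,224): print(y,*["%3d"%v for v in g[y,414:438]])
for dx in(-.006,0,.006): print(dx,[proj(T,[seat+ex*dx+A(0,0,z)])[0].round(2).tolist() for z in(0,.016,.1,.116)])
print("per 10mm across",[ (proj(T,[seat+ex*.01+A(0,0,.1)])-proj(T,[seat+A(0,0,.1)])).round(2), (proj(T,[seat+ey*.01+A(0,0,.1)])-proj(T,[seat+A(0,0,.1)])).round(2)])
```

```text
cols 414..437
203 135 133 132 131 133 137 134 137 134 134 133 135 136 135 134 136 138 138 138 135 137 139 123  72
204 133 128 132 136 133 130 135 135 137 138 135 136 135 135 137 131 132 139 136 134 132 140 121  64
205 135 134 129 133 133 133 132 136 132 137 140 136 140 135 134 135 135 134 136 133 131 139 121  65
206 136 138 134 135 135 133 134 131 136 133 135 137 136 140 134 127 134 129 135 134 134 134 124  88
207 131 137 139 138 136 138 135 139 130 134 137 135 131 121 136 151 154 140 120 136 137 134 135 125
208 133 138 136 135 137 134 134 135 132 134 133 128 107  88 148 190 160 150 141 148 135 137 140 135
209 132 133 135 133 133 138 130 131 133 135 136 123  61  97 171 158  80 114 180 167 137 134 133 136
210 132 133 134 134 130 131 121 131 135 135 137 119  41 108 177 104  34  90 149 151 139 134 132 136
211 135 134 135 123 128 146 150 144 143 134 137 114  36  84 128  69  50  71 119 136 135 131 126 134
212 136 135 130 104 119 180 175 153 164 146 140 118  57  49  69  74  94 151 186 168 143 117  98 131
213 136 135 125  59 118 176  74 107 174 155 130 134  97  68  53  55 107 165 166 157 14
[... 610 characters left out ...]
 59
220  70  74  68  87 121 122 122 119 122 103  58  59  64  66  60  63  57  62  51  59  56  61  59  63
221  72  71  71  69  63  66  71  70  68  63  61  59  62  59  62  57  56  68  67  74  79  71  77  65
222  70  71  73  71  70  70  72  69  68  60  57  57  59  54  63  65  71  86  97  98 102  99  92  93
223 100 100  92  68  66  69  66  69  69  61  57  70  66  79  89  93 101 105 108 107 107 104 105 107
-0.006 [[419.56, 214.07], [420.98, 213.49], [429.2, 210.15], [430.93, 209.44]]
0 [[421.56, 214.36], [423.02, 213.79], [431.41, 210.47], [433.17, 209.77]]
0.006 [[423.57, 214.66], [425.05, 214.09], [433.62, 210.79], [435.42, 210.1]]
per 10mm across [array([[3.68, 0.54]]), array([[ 0.39, -3.63]])]
```

Shoulder discs: the upper one is centred at about (430.4,210.3), against a mid-slot prediction of 431.4. The lower one is at about 420.9, against 421.6. So the pins stand about 2.5 mm forward of mid-slot. Next I need the door's position along its y axis in the hand, from the lock-side top corner in the scene view.

Run:
```python
from h import *; from station import r, vision, observe
np.set_printoptions(precision=4,suppress=True)
S=vision.read_camera("scene");p,M,o=now();im=S["color"]
c=lambda x,y:((x-400)/4+230+.0,y/4+115)
ef=edge(im,c(658,238),c(686,283),2,.15);ee=edge(im,c(688,284),c(710,276),1.5,.15);eb=edge(im,c(686,232),c(711,272),2,.15)
er=edge(im,c(711,285),c(717,395),2);print([e[2] for e in(ef,ee,eb,er)])
D=np.c_[-M[:,1],-M[:,0],-M[:,2]]
for dep in(.012,.016):
    ztop=dep+.019
    for nm,a,b in(("front",ef,ee),("back",eb,ee)):
        k=cross(a,b);W=onz(S,k,p[2]+ztop);print(dep,nm,k,"in door axes rel TCP",D.T@(W-p))
print("pred corners",proj(S,[p+D@A(s*.0075,-.095,.033) for s in(-1,1)]))
g=im.astype(int).mean(2).astype(int)
for y in range(168,190): print(y,*["%3d"%v for v in g[y,290:315]])
```

```text
[np.float32(0.07878797), np.float32(0.07121284), np.float32(0.056657016), np.float32(0.2422133)]
0.012 front [303.0258 184.7285] in door axes rel TCP [-0.0096 -0.0991  0.0307]
0.012 back [308.5242 182.7944] in door axes rel TCP [ 0.0067 -0.1029  0.0307]
0.016 front [303.0258 184.7285] in door axes rel TCP [-0.0112 -0.1017  0.0346]
0.016 back [308.5242 182.7944] in door axes rel TCP [ 0.005  -0.1055  0.0347]
pred corners [[302.7538 182.9322]
 [307.0813 180.3925]]
168 136 132 137 142 150 159 168 168 171 171 170 170 170 169 169 171 170 169 169 170 171 169 172 172 172
169 131 136 136 135 140 149 158 165 167 169 171 170 168 172 169 171 169 169 168 173 170 172 171 169 168
170 128 133 135 135 135 140 149 159 167 170 167 166 168 168 171 171 170 171 168 172 174 172 172 172 171
171 118 129 140 139 137 139 148 158 165 168 169 169 167 170 170 172 172 171 171 169 170 168 171 172 173
172 112 121 131 138 144 172 197 198 190 174 168 168 168 171 173 172 172 169 170 170 171 170 171 174 171
173 118 113 118 134 174 216 230 229 223 198 175 170 172 173 172 171 171 170 170 168 171 170 171 173 171
174 124 1
[... 954 characters left out ...]
 145 144 143 144 146 170 206 225 231 225 198 176 157 169 169 170 174 175 193
184 108 112 111 111 119 135 144 146 144 144 145 149 172 193 201 181 137 137 155 167 169 171 173 172 175
185 109 113 111 111 113 127 144 143 145 145 145 143 146 151 146 128 121 131 151 167 168 170 170 172 171
186 112 109 110 109 109 129 145 145 147 144 146 146 144 144 127 118 117 126 151 168 171 170 169 172 175
187 109 112 112 112 110 126 144 144 144 146 145 145 142 140 130 118 119 127 149 166 171 172 171 174 174
188 112 113 114 114 112 130 143 141 143 145 146 144 145 142 134 118 117 124 149 170 170 172 172 171 172
189 107 109 111 111 113 124 135 140 145 145 146 147 147 145 135 119 120 123 145 168 173 175 172 172 172
```

The corner puts the door's centre within a few mm of the tool, which isn't precise enough for the fit. I'll feel for the pins instead: lower so the knuckles overlap the pin height, then creep sideways until they touch. The axes are then 13.25 mm apart.

```bash
python3 drive.py "-.002 0 .006 .001 0 0 0;-.004 0 .006 .001 0 0 0;-.006 0 .006 .001 0 0 0;-.006 0 0 .001 0 0 0;-.006 0 0 0 0 0 0;-.001 0 0 0 0 0 0;0 0 0 0 0 0 0;0 0 0 0 0 0 0"
cat > st.py <<'E'
from h import *
np.set_printoptions(precision=2,suppress=True)
p,M,o=now();D=np.c_[-ey,ex,A(0,0,1)];home=seat+D@A(.002,-.109,-.033+.190-.016-.019)
N=tool(D)
print("u,v,h mm",((p-home)@ex*1e3).round(2),((p-home)@ey*1e3).round(2),((p-home)[2]*1e3).round(2),"F(ex,ey,z)",o["wrist_force"]@np.c_[ex,ey,A(0,0,1)],"tq",o["ft_torque"]@np.c_[ex,ey,A(0,0,1)],"rotleft mrad",R.from_matrix(M.T@N).as_rotvec()*1e3,"t",o["time"])
E
python3 st.py
```

```text
time: 8.05
eef_pos: [0.6201, -0.135, 0.1868]
ee_rot: [-2.376, -2.05, -0.002]
wrist_force: [-0.3, 0.4, -6.9]
grip_width: 0.159
grip_force: 30.0
u,v,h mm -20.77 1.94 14.85 F(ex,ey,z) [-0.38 -0.35 -6.85] tq [-0.09 -0.12 -0.05] rotleft mrad [-1.85 -3.09  5.74] t 8.05
```

```bash
python3 drive.py "0 -.002 .004 -.001 -.003 .006 0;0 0 0 0 0 0 0"; python3 st.py
python3 drive.py "-.001 0 0 0 0 0 0;-.001 0 0 0 0 0 0;0 0 0 0 0 0 0"; python3 st.py;python3 drive.py "-.001 0 0 0 0 0 0;-.001 0 0 0 0 0 0;0 0 0 0 0 0 0"; python3 st.py
```

```text
time: 8.22
eef_pos: [0.6176, -0.1341, 0.182]
ee_rot: [-2.384, -2.044, 0.002]
wrist_force: [-0.3, 0.5, -7.1]
grip_width: 0.158
grip_force: 30.0
u,v,h mm -21.22 -0.67 9.96 F(ex,ey,z) [-0.4  -0.35 -7.08] tq [-0.08 -0.07  0.01] rotleft mrad [-1.85 -0.01 -0.22] t 8.2167
time: 8.47
eef_pos: [0.6178, -0.1351, 0.1827]
ee_rot: [-2.382, -2.044, -0.001]
wrist_force: [0.0, 5.4, -6.6]
grip_width: 0.16
grip_force: 30.0
u,v,h mm -20.32 -0.36 10.67 F(ex,ey,z) [-5.33 -0.81 -6.57] tq [-0.31  0.98 -0.04] rotleft mrad [-1.5  -2.17  0.9 ] t 8.4667
time: 8.72
eef_pos: [0.6178, -0.1354, 0.183]
ee_rot: [-2.38, -2.045, -0.004]
wrist_force: [0.1, 12.0, -3.7]
grip_width: 0.162
grip_force: 30.0
u,v,h mm -19.94 -0.24 10.99 F(ex,ey,z) [-11.91  -1.74  -3.71] tq [-0.42  2.12 -0.19] rotleft mrad [-1.25 -4.55  1.78] t 8.7167
```

Contact came at u ≈ -20.6, and it isn't yet clear whether that's a pin or a barrel. I'll back off, rise 8 mm and feel again.

```bash
python3 drive.py ".003 0 0 0 0 0 0;.002 0 -.004 0 0 0 0;0 0 -.004 0 0 0 0;0 0 0 0 0 0 0;0 0 0 0 0 0 0" >/dev/null; python3 st.py
python3 drive.py "-.002 0 0 0 0 0 0;-.002 0 0 0 0 0 0;-.001 0 0 0 0 0 0;0 0 0 0 0 0 0">/dev/null; python3 st.py;python3 drive.py "-.001 0 0 0 0 0 0;-.001 0 0 0 0 0 0;0 0 0 0 0 0 0" >/dev/null; python3 st.py
```

```text
u,v,h mm -21.71 0.26 19.42 F(ex,ey,z) [ 0.09  0.52 -6.2 ] tq [-0.01 -0.05  0.01] rotleft mrad [0.15 0.24 0.01] t 9.1333
u,v,h mm -16.55 -0.4 18.3 F(ex,ey,z) [-0.1  -0.34 -6.95] tq [-0.08 -0.03 -0.04] rotleft mrad [-1.74 -0.18 -0.39] t 9.4667
u,v,h mm -15.8 -0.26 18.63 F(ex,ey,z) [-3.76 -0.79 -5.52] tq [-0.2   0.71 -0.04] rotleft mrad [-1.35 -1.56  0.51] t 9.7167
```

Contact is now at u ≈ -15.7, so the earlier one was the barrel (18 mm) and this is the pin (13.25 mm). Both give the home position u ≈ -2.6, which matches the image offset. Raising, centring and lowering.

```bash
python3 drive.py ".003 0 0 0 0 0 0;0 0 -.007 0 0 0 0;0 0 -.007 0 0 0 0;0 0 0 0 0 0 0;-.004 0 0 0 0 0 0;-.006 0 0 0 0 0 0;-.005 0 0 0 0 0 0;0 0 0 0 0 0 0;0 0 0 0 0 0 0" >/dev/null; python3 st.py
```

```text
u,v,h mm -2.36 -0.41 32.23 F(ex,ey,z) [ 0.26  0.26 -5.76] tq [-0.03 -0.16  0.01] rotleft mrad [-1.79 -0.22 -0.86] t 10.4667
```

```bash
python3 drive.py "0 .0003 .002 -.001 0 0 0;0 0 .002 0 0 0 0;0 0 0 0 0 0 0" >/dev/null; python3 st.py; python3 drive.py "0 0 .0015 0 0 0 0;0 0 .0015 0 0 0 0;0 0 0 0 0 0 0" >/dev/null; python3 st.py; python3 drive.py "0 0 .001 0 0 0 0;0 0 .001 0 0 0 0;0 0 0 0 0 0 0" >/dev/null; python3 st.py
```

```text
u,v,h mm -3.17 -0.11 27.81 F(ex,ey,z) [ 1.71  0.74 -6.62] tq [ 0.2  -0.47  0.04] rotleft mrad [-0.91 -0.24  0.4 ] t 10.7167
u,v,h mm -3.19 -0.04 25.15 F(ex,ey,z) [ 1.88  1.35 -7.07] tq [ 0.14 -0.46  0.09] rotleft mrad [-0.67 -0.27  0.4 ] t 10.9667
u,v,h mm -3.18 -0.0 23.32 F(ex,ey,z) [ 0.31  0.78 -6.36] tq [ 0.13 -0.34  0.09] rotleft mrad [-0.53 -0.39  0.27] t 11.2167
```

No vertical resistance and only small side forces: it is threading on. Continue in small steps.

```bash
for k in 1; do python3 drive.py "0 0 .001 0 0 0 0;0 0 .001 0 0 0 0;0 0 .001 0 0 0 0;0 0 0 0 0 0 0" >/dev/null; python3 st.py; python3 drive.py "0 0 .001 0 0 0 0;0 0 .001 0 0 0 0;0 0 .001 0 0 0 0;0 0 0 0 0 0 0" >/dev/null; python3 st.py; python3 drive.py "0 0 .001 0 0 0 0;0 0 .001 0 0 0 0;0 0 0 0 0 0 0" >/dev/null; python3 st.py; done
```

```text
u,v,h mm -3.12 -0.04 20.23 F(ex,ey,z) [ 1.04  1.15 -6.87] tq [ 0.21 -0.43  0.04] rotleft mrad [-0.64 -0.37  0.2 ] t 11.55
u,v,h mm -3.15 -0.08 17.21 F(ex,ey,z) [ 0.45  1.27 -6.76] tq [ 0.24 -0.51  0.1 ] rotleft mrad [-0.72 -0.35  0.25] t 11.8833
u,v,h mm -3.27 0.18 15.75 F(ex,ey,z) [-0.76  1.1  -5.  ] tq [ 0.05 -0.35  0.02] rotleft mrad [ 0.01 -0.47  0.3 ] t 12.1333
```

```bash
python3 drive.py "0 0 .001 0 0 0 0;0 0 0 0 0 0 0" >/dev/null; python3 st.py; python3 drive.py "0 0 .001 0 0 0 0;0 0 0 0 0 0 0" >/dev/null; python3 st.py
python3 - <<'E'
from h import *
from station import r, vision, observe
S=vision.read_camera("scene");T=vision.read_camera("top")
a=cv2.resize(T["color"][175:255,380:460],(500,500),interpolation=2);b=S["color"][100:200,225:285];b=cv2.resize(b,(300,500),interpolation=2)
cv2.imwrite("pics/fit.png",np.hstack([a,b])[...,::-1])
E
```

```text
u,v,h mm -3.53 0.3 15.0 F(ex,ey,z) [-1.97  0.38 -1.82] tq [ 0.02 -0.01  0.03] rotleft mrad [ 0.4  -0.85  0.43] t 12.3
u,v,h mm -3.66 0.31 13.99 F(ex,ey,z) [-4.06 -0.78  0.21] tq [ 0.01  0.33 -0.01] rotleft mrad [ 0.43 -0.95  0.58] t 12.4667
```

View pics/fit.png

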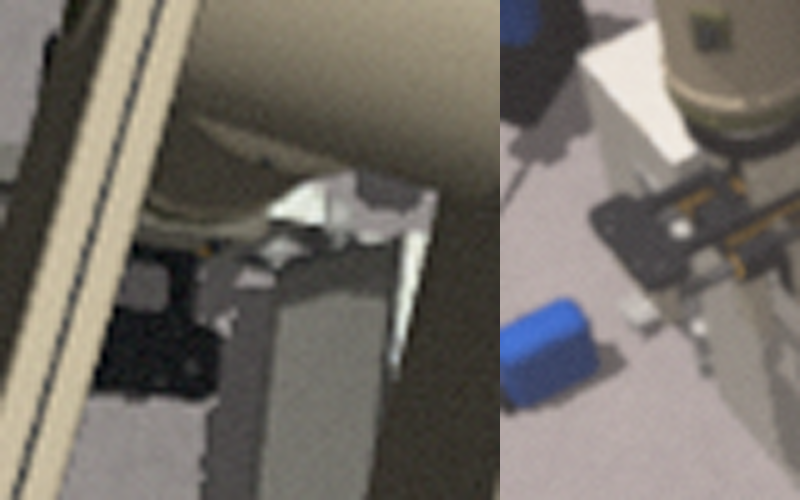

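The picture is not decisive: the arm covers the hinge, and the door's weight is now resting on it. I'll check the door's height by its lock-side top corner in the scene view, comparing home (top at z = 0.207) with "standing on the pins" (0.223).

Run:
```python
from h import *; from station import r, vision, observe
np.set_printoptions(precision=2,suppress=True)
S=vision.read_camera("scene");D=np.c_[-ey,ex,A(0,0,1)]
for h in(0,.008,.016):
    o=seat-.0026*ex+D@A(.002,-.109,-.033+h)
    C=proj(S,[o+D@A(s*.0075,-.095,z) for s,z in((-1,.19),(1,.19),(-1,0))]);print(h,C.tolist())
x,y=C[0].astype(int);g=S["color"].astype(int).mean(2).astype(int)
f=proj(S,[seat-.0026*ex+D@A(.002,-.109,-.033)+D@A(s*.0075,yy,.19) for s in(-1,1) for yy in(-.095,-.04)])
ef=edge(S["color"],f[1],f[0],3,.2);eb=edge(S["color"],f[3],f[2],3,.2);ee=edge(S["color"],f[0],f[2],2.5,.15)
print("obs",cross(ef,ee),cross(eb,ee),[e[2] for e in(ef,eb,ee)])
X0=int(f[0][0])-8;Y0=int(f[0][1])-10;print(X0)
for yy in range(Y0,Y0+16): print(yy,*["%3d"%v for v in g[yy,X0:X0+20]])
b=proj(S,[seat-.0026*ex+D@A(.002,-.109,-.033)+D@A(-.0075,-.095,0)])[0];print("bottom lock corner home",b)
X0=int(b[0])-10;print(X0)
for yy in range(int(b[1])-9,int(b[1])+6): print(yy,*["%3d"%v for v in g[yy,X0:X0+20]])
```

```text
0 [[294.81881064812166, 179.91624637228767], [299.0366762454035, 177.4953184582801], [298.53135528881705, 215.35709515447041]]
0.008 [[294.6421393900839, 178.22969982638517], [298.8828132972218, 175.80284091341218], [298.3916685152295, 214.02361143946777]]
0.016 [[294.4635994112365, 176.52531401980258], [298.72732943254596, 174.09253344392087], [298.25066909687484, 212.677596900139]]
obs [295.28 179.63] [299.84 177.53] [np.float32(0.038960576), np.float32(0.055678308), np.float32(0.08847615)]
286
169 158 210 229 232 231 223 202 171 168 166 164 166 165 169 170 170 168 169 170 170
170 160 216 232 233 232 231 223 191 167 166 165 167 165 169 166 170 172 167 169 170
171 143 181 219 233 232 231 228 215 192 168 168 169 169 166 168 169 167 171 170 168
172 134 143 180 220 223 218 219 226 225 195 175 169 169 167 167 169 168 170 172 171
173 129 139 147 177 207 216 223 230 231 222 192 176 170 169 168 170 172 172 173 169
174 123 143 142 152 182 220 229 231 233 230 219 191 170 168 171 171 172 171 171 173
175 126 140 138 145 155 190 222 231 232 232 230 214 184 171 168 168 171 169 169 170
176 120 13
[... 1349 characters left out ...]
 116 110 102  99 101  99 102
213 173 173 173 174 174 175 175 174 172 166 151 133 119 113 105 104 103  99  98 101
214 175 175 172 175 176 176 175 176 174 171 167 141 115 102 103 103 101 105 103 109
215 173 173 175 174 175 175 174 175 173 173 168 156 129 106 107 112 121 126 127 140
216 172 172 177 173 175 173 175 174 170 173 168 168 146 116 127 143 153 156 156 168
217 174 173 175 175 174 173 175 172 171 173 172 174 160 148 158 166 171 170 171 172
218 171 174 176 174 175 175 172 172 170 171 173 173 173 169 173 173 172 171 170 171
219 172 173 172 176 173 172 172 173 173 172 172 172 172 173 170 173 174 171 171 173
220 170 174 172 171 170 171 173 174 172 174 168 171 171 170 174 171 173 171 171 171
```

The observed corner (295.3,179.6) matches home (294.8,179.9), not 16 mm up (176.5). The bottom corner agrees too. Easing off the preload, then releasing.

```bash
python3 drive.py "0.0005 0 -.001 0 0 0 0;0 0 0 0 0 0 0" >/dev/null; python3 st.py; python3 drive.py "0 0 0 0 0 0 0.2;0 0 0 0 0 0 0.3;0 0 0 0 0 0 0.5;0 0 0 0 0 0 0.5;0 0 0 0 0 0 0.5;0 0 0 0 0 0 .5"; python3 st.py
```

```text
u,v,h mm -3.34 -0.08 14.3 F(ex,ey,z) [-1.31  1.07 -3.23] tq [ 0.14 -0.07  0.07] rotleft mrad [-0.71  0.08  0.01] t 12.7833
time: 13.28
eef_pos: [0.6157, -0.1517, 0.1867]
ee_rot: [-2.385, -2.045, -0.0]
wrist_force: [-0.2, -0.0, -0.2]
grip_width: 0.484
grip_force: 0.0
u,v,h mm -3.52 0.08 14.65 F(ex,ey,z) [ 0.04 -0.22 -0.22] tq [-0.08 -0.04 -0.04] rotleft mrad [-0.21 -0.27  0.06] t 13.2833
```

```bash
python3 drive.py "0 0 -.006 0 0 0 .5;0 0 -.015 0 0 0 .5;0 0 -.03 0 0 0 .5;0 0 -.03 0 0 0 .5;0 0 -.03 0 0 0 .5;0.01 0 -.03 0 0 0 .5;.03 -.02 -.02 0 0 0 .5;.03 -.02 0 0 0 0 .5;.03 -.02 0 0 0 0 .5;.03 -.02 0 0 0 0 .5"; python3 drive.py ".03 -.025 0 0 0 0 .5;.03 -.025 0 0 0 0 .5;.03 -.025 0 0 0 0 .5;.03 -.025 0 0 0 0 .5;0 0 0 0 0 0 .5;0 0 0 0 0 0 .5"
python3 - <<'E'
from h import *
from station import r, vision, observe
np.set_printoptions(precision=2,suppress=True)
S=vision.read_camera("scene");T=vision.read_camera("top");D=np.c_[-ey,ex,A(0,0,1)]
a=cv2.resize(T["color"][175:275,360:460],(400,400),interpolation=2);b=S["color"][100:220,230:350];b=cv2.resize(b,(400,400),interpolation=2)
cv2.imwrite("pics/end.png",np.hstack([a,b])[...,::-1])
for h in(0,.016):
    o=seat-.0026*ex+D@A(.002,-.109,-.033+h)
    print(h,[proj(c,[o+D@A(s*.0075,y,.19) for y in(-.095,.095) for s in(-1,1)]).tolist() for c in(S,T)])
E
```

```text
time: 14.12
eef_pos: [0.5559, -0.0099, 0.3489]
ee_rot: [2.385, 2.044, 0.002]
wrist_force: [-0.3, 0.5, -0.5]
grip_width: 0.501
grip_force: 0.0
time: 14.62
eef_pos: [0.4751, 0.1245, 0.3488]
ee_rot: [2.38, 2.049, 0.003]
wrist_force: [0.2, 0.2, -0.7]
grip_width: 0.501
grip_force: 0.0
0 [[[294.81881064812166, 179.91624637228767], [299.0366762454035, 177.4953184582801], [260.7157522897815, 141.5871659229798], [264.78259695105476, 139.46839803737674]], [[357.8400062968674, 194.0732511970478], [357.05981385951964, 199.81408129102206], [431.7033673426624, 204.81200459379158], [431.0883993435772, 210.59711211914254]]]
0.016 [[[294.4635994112365, 176.52531401980258], [298.72732943254596, 174.09253344392087], [260.04763873860253, 138.0443804876302], [264.15698669140056, 135.91809067496007]], [[358.4291899402095, 193.05225508247722], [357.63682077248035, 198.89032353425006], [433.5775418688549, 203.97394237085115], [432.9562028778938, 209.85782451646452]]]
```

View pics/end.png

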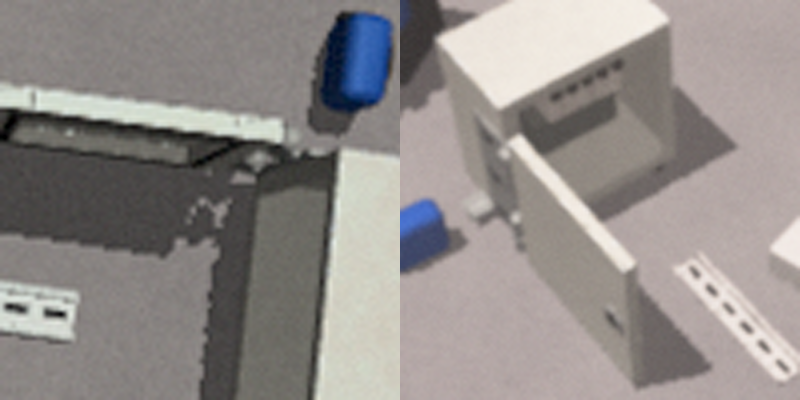

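The door hangs at a right angle. Its hinge-side top corner at about (264–267,141–143) in the scene view fits home, not 16 mm up, and the tape and rail lie where they were. Handing in.

```bash
python3 -c "
from station import r, vision, observe
print(r.sign_off())"
```

```text
the job is handed in; nothing more can be done
None
```

The door was lowered onto both pins and let go, standing open at about a right angle; camera checks match fully home, and I handed it in with about 33 s of the 48 s to spare (no verdict was returned).

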